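# Lock the mandrel holder's swivel and start its clamp screw

## Task

On the flute repair bench, first lock the swivel of the mandrel holder: by its ball-ended lever, turn the lock ring clockwise (seen from above) until the lever lies over the gap between the two ribs of the locked mark on the base. Then start the clamp screw on top by its knurled knob the careful way: turn it backward (anticlockwise) only until it is felt to drop off the end of the thread, let it drop, and from there give it one full turn forward (clockwise). Finish while still holding the knob between the fingers, and leave the other things on the bench alone.

Things in the scene. Friction and masses are not known exactly. Their poses are not given: they have to be found in the camera images.
- holder: Mandrel holder of dark steel bolted to the bench, 184 mm tall. Origin on its vertical swivel axis at bench level, z up. Round base 150 mm across, 12 mm high; above it the lock ring, then the swivel head, a block 60 mm (x) by 64 mm (y) with its top at 108 mm; on that a boss 30 mm across up to 140 mm, and the clamp screw on top.
- mandrel_tip (a point): Far end of the bare steel mandrel, 18 mm across (12 mm at this end), that lies level through the head along the holder's y, 82 mm above the bench. It sticks out 250 mm from the axis to +y (this point) and 50 mm to -y. Keep clear of it.
- locked_mark (a point): The locked mark: middle of the gap between two short radial ribs of steel, 18 mm apart, on top of the base, 64 mm from the axis and 15 mm above the bench, at 150 degrees in the holder's xy plane (30 degrees to the +y side of its -x).
- lock_ring (a joint): Lock ring (knurled steel, 84 mm across, 31 to 51 mm above the bench) about the holder's axis, rad, growing clockwise seen from above. Starts at 0 to 0.35; 1.10 is locked, the lever over the mark; hard stop at 1.15. The lever points at 213.2 degrees minus this angle in the holder's xy plane. Stays where left; friction 0.15 N m (1.5 N at the ball). Locked, it pins the swivel head.
- ring_ball (a point): Centre of the black ball, 24 mm across, at the end of the lock ring's lever: 100 mm from the holder's axis, 70 mm above the bench. The lever is a 10 mm round steel rod that rises to the ball from the ring; a gripper pointing down can pinch the ball across the lever.
- swivel_head (a joint): Swing of the head (with mandrel, boss and clamp screw) about the holder's axis, rad, anticlockwise positive; 0 is its working position, where it starts (within 0.015). Unlocked it can be swung against 0.25 N m; with the ring locked it is held within about 0.05.
- clamp_screw: Clamp screw: knurled steel knob 36 mm across and 24 mm high on an 18 mm threaded shank, 0.3 kg, upright and captive in the boss on the holder's axis (cannot come out; lifts only 2 mm above its highest resting place). A thin dark rib on the knob's top, from middle to rim, shows its turning. Origin on the holder's axis.
- knob_mid (a point): Middle of the knob, on the holder's axis; about 171 mm above the bench at the start, 162 mm at the end. The knob reaches 12 mm above and below it. Grip it with fingers pointing down, on any diameter; beside the boss there is room for the fingertips down to 120 mm above the bench.
- screw_turn (a joint): Turn of the clamp screw, rad, counted over many turns, clockwise from above (forward, tightening) positive. Zero is not a mark. Friction about 0.02 N m. Its first thread rests on the boss's thread: turned backward it climbs a little and, within 1.5 rad of the start, drops off the thread's end by about 5 mm. Where that happens is not marked outside.
- screw_depth (a joint): How far the clamp screw has sunk, m, down positive: 0.4 to 1.2 mm at the start, rising to 0 as it turns backward, 5 mm once dropped, and 5 mm more per turn forward (right-hand thread, pitch 5 mm). It drops by its own weight (3 N) only, so a knob gripped tightly hangs in the fingers: slacken the grip to let it fall.
- parts_tray: Orange plastic parts tray, 150 x 100 x 34 mm, loose, to be left alone. Origin under its centre.
- screwdriver: Screwdriver about 170 mm long lying on the bench, loose, to be left alone. Origin at its middle.
- glue_jar: Small white-capped jar, 56 mm across, 65 mm high, loose, to be left alone. Origin under its centre.
- flute_foot: Flute foot joint, a silver tube 140 mm long and 20 mm across with brass key cups, lying on the blue cloth, loose, to be left alone. Origin under its middle.

How it is judged:
On the way, in this order (a step that is already met when the one before it is completed fails the run):
1. the lock ring is turned to its locked mark (value of joint lock_ring above 1 rad), for 0.2 s.
2. the clamp screw, turned backward, has dropped off the end of the thread (screw_turn below -1.9, sunk more than 3.5 mm) (value of joint screw_turn below -1.9 rad and value of joint screw_depth above 0.0035 m), for 0.1 s.
At the end, for the whole second after the job is handed in: Ring at its locked mark (over 1.0 rad), head still at its working position (within 0.08 rad), screw at rest one turn forward of its drop (within a fifth of a turn), sunk over 8 mm, and its knob still held by the fingers (over 2 N, its middle within 25 mm of the TCP) (value of joint lock_ring above 1 rad and value of joint swivel_head between -0.08 and 0.08 rad and value of joint screw_turn between 2.67 and 5.19 rad and value of joint screw_depth above 0.008 m and velocity of joint screw_turn between -0.2 and 0.2 rad/s and distance between the grasp point and knob_mid below 0.025 m and contact force between the fingers and clamp_screw above 2 N); the arm keeps its last pose, push and grip.
It fails at once if the screw is turned back more than a third of a turn past its drop (value of joint screw_turn below -4.45 rad).
It fails at once if the tray, screwdriver, jar or flute foot joint is shifted more than 30 mm (distance of any of parts_tray, screwdriver, glue_jar, flute_foot from where it was at the start of the episode above 0.03 m).
It also fails if it takes over 72 s, if anything falls off the work surface, if the arm or the gripper's body presses on something with over 40 N, if the wrist force passes 120 N, or if a joint passes its speed limit or range.

## Robot

A 7-joint arm with a two-finger parallel gripper is mounted at the origin on the work surface. World frame = base frame: x ahead of the robot, y to its left, z up, the work surface at z = 0. Lengths are in m, angles in rad, forces in N, time in s.
With the tool pointing down it reaches from about 0.4 to 0.85 m from the base axis. Payload 10.4 kg.
Tool frame: the origin (TCP) lies between the finger pads, 19 mm behind the fingertips; this is the grasp point; z points along the fingers, y is the line along which they close (so a half turn about z gives the same grasp; the last joint's range is limited). The gripper opens to 85 mm and grips with 20 to 120 N. Pads are 22 mm wide; open, the fingers measure 114 mm over their backs; the gripper's body (76 mm by 85 mm) begins 54 mm behind the grasp point. The pads swing forward as they close: fully open they stand 13 mm farther back than shut.
Start: joints at [-1.246, 0.332, -0.065, 1.46, 0.022, 1.35, -0.088], TCP at [0.213, 0.588, 0.25] pointing down, gripper open.
Joint ranges: [-2.6, 2.6], [-0.5, 2.12], [-1.47, 1.34], [0.16, 2.42], [-1.27, 4.41], [0.06, 2.06], [-2.6, 2.6]. Speed limits (rad/s): [2.22, 2.22, 2.79, 2.79, 3.14, 3.14, 3.14].

## Interface

Orientations are given as a unit quaternion [x, y, z, w].
In Python, from workcell import manip, viewer, finder gives the robot as it stands.
- The arm moves only by the tool arm_command, never from a script. Its argument "plan" is a list of rows, each an object with "dp": the shift along the tool's x, y, z in mm, a list of three; "spin": the turn about the tool's z in rad. A call has 1 to 5 rows; each row shifts and turns the commanded pose from where the row before left it, along the tool's axes as they then stand; what a row does not reach is not made up. A row lasts 1/10 s, in which the tool goes at most 50 mm and 8.59 degrees, less where a joint would pass 70% of its speed; a pose out of reach is approached as far as the arm can. A call is refused whole if a number of a shift passes 50 or a number of a turn 0.15, either way. A call with a gripper value outside its range is refused whole. "grip" is the closure, from -1 (fully open) to 1 (shut), set as the call begins (left out, the last holds). The fingers move at their own pace and stop on an object; "newtons" is the grip in N (left out, the last holds). Time passes only in rows, so rows that do not move let the fingers close. It gives the time, the measured TCP pose, the force, the opening and the grip force at its end, in the units of the state.
- manip.get_obs(): the state, without advancing time (a new reading comes with each control period).
- viewer.camera(name): name is "side" or "top" or "wrist"; returns the picture (384x512x3 uint8, blue, green, red); there is no depth.
- viewer.camera_params(name): a dict with "vertical_fov" (degrees; the focal length in pixels is half the picture's height over the tangent of half this angle, whatever the lens; pixels are square), "cx", "cy" (the principal point, pixels), "k1" (the pictures are not rectified: a ray, as slopes to the right and down, at radius r is drawn at 1 + k1 r^2 times it, then the intrinsics apply), "R" (3x3) and "t" (3): a world point X has camera coordinates R X + t; the wrist camera has in their place "T_tool_cam" (4x4, takes a point from camera to tool coordinates, whose origin is the TCP and whose axes are the flange's). Camera axes: x right, y down, z forward; pixel columns grow to the right and rows downward; lengths in m; the calibration is good to about 2 mm. A picture is of the moment at which its call begins: read the wrist's pose just before it. camera_params takes no time and is no camera call.
- manip.hand_in(): hands the job in; it is judged then, once.
Trained networks look in the newest picture that a camera, given by its name, has taken for a name from the list of things; names that differ only in an ending like _2 or _b are one class to them, and where a whole thing is asked for, a point or a joint stands for the part that bears it (a point fixed in the world has none). Each returns a list of dicts, best first, with "score" (0 to 1); they miss things now and then, are a little off and sometimes report something else, mostly with a low value. They report only what shows in the picture. A call takes as long as a camera call.
- finder.find_in(camera, thing): "position" ([x, y, z] in m, in world coordinates, good to about 4 mm: the middle of the surface that is visible of it).
The state is a dict: "clock": time; "joint_pos": joint angles; "joint_velocities": joint speeds; "tau": joint torques, N m; "position": TCP position; "ee_rot": TCP orientation; "ft_force": force on the tool from outside, world axes, zero at the start; "torque": the same for the moment, N m; "grip_width": opening from 0.0 (shut) to 1.0 (fully open); "grasp_force": force on a finger pad.
Only numpy, scipy, OpenCV 4.12 (cv2) and the standard library are available. Lean on these libraries where they do the work, as an engineer would, in place of code of your own. Each camera call takes 0.05 s, during which the arm holds its last target. There are 200 camera calls.

## Working session

There is one attempt and no reset: what is moved stays moved. The work goes in short steps, Python scripts to look and compute and a tool call to move; the robot and the scene stay as the last step left them, time stands still between calls to the robot, and variables do not carry over. Pictures are saved under pics/ and viewed, at most 10 in all, crops included, and the job is handed in when it is done.

Besides the shell and the picture viewer there is one more tool, called by a JSON object that holds its "name" and its "arguments", one argument or row to a line. arm_command: Moves the arm, as the interface text tells. Its arguments: {"type":"object","properties":{"plan":{"type":"array","items":{"type":"object","properties":{"dp":{"type":"array","items":{"type":"number"}},"spin":{"type":"number"}}}},"grip":{"type":"number"},"newtons":{"type":"number"}},"required":["plan"]}

```bash
mkdir -p pics; cat > h.py <<'E'
from workcell import manip, viewer, finder
import numpy as np, cv2
from scipy.spatial.transform import Rotation as Rn
np.set_printoptions(precision=4,suppress=True)
def uv(X,p):
    c=np.array(p["R"])@np.array(X)+np.array(p["t"]); s=c[:2]/c[2]; r=s@s
    f=192/np.tan(np.radians(p["vertical_fov"])/2)
    return s*(1+p["k1"]*r)*f+[p["cx"],p["cy"]]
def ray(px,p):
    f=192/np.tan(np.radians(p["vertical_fov"])/2)
    d=(np.array(px,float)-[p["cx"],p["cy"]])/f; s=d.copy()
    for _ in range(30): s=d/(1+p["k1"]*(s@s))
    R=np.array(p["R"]);t=np.array(p["t"])
    return -R.T@t, R.T@np.array([*s,1])
def atz(px,p,z):
    o,d=ray(px,p); return o+d*(z-o[2])/d[2]
def st():
    o=manip.get_obs(); 
    R=Rn.from_quat(o["ee_rot"]).as_matrix()
    print("t",o["clock"],"p",np.array(o["position"]),"\nR",R.tolist(),"q",np.array(o["joint_pos"]),"w",o["grip_width"],"F",o["grasp_force"],"ft",np.array(o["ft_force"]),np.array(o["torque"]))
    return o,R
E
python3 - <<'E'
from h import *
st()
ims=[]
for c in ("top","side"):
    im=viewer.camera(c); cv2.imwrite(f"pics/{c}0.png",im)
    p=viewer.camera_params(c); print(c,p)
    for n in ("holder","ring_ball","knob_mid","mandrel_tip","locked_mark","lock_ring"):
        for r in finder.find_in(c,n)[:2]: print(c,n,np.array(r["position"]),r["score"],uv(r["position"],p))
E
```

```text
t 0.0 p [0.2129 0.5873 0.2492] 
R [[-0.9401413382486637, 0.34078447223236163, -0.0004556328817772961], [0.3407847743309502, 0.9401403292960179, -0.0013779751008781498], [-4.1233669989894866e-05, -0.0014507641042071572, -0.9999989467910947]] q [-1.2456  0.3329 -0.0647  1.461   0.0216  1.3499 -0.0885] w 0.9986661468341091 F 0.0 ft [-0.4282  0.199   1.0851] [ 0.0064 -0.0569 -0.0003]
top {'vertical_fov': 45.831040283253294, 'cx': 260.7143393356357, 'cy': 192.27143975729572, 'k1': -0.0005991683335902443, 'R': array([[-0.012 , -0.9999, -0.0006],
       [-0.9854,  0.012 , -0.1699],
       [ 0.1699, -0.0014, -0.9855]]), 't': array([0.0001, 0.5568, 1.3325])}
top holder [ 0.5676 -0.0811  0.0509] 0.82 [285.1841 188.2825]
top holder [ 0.5834 -0.0731  0.0964] 0.29 [283.1641 180.2728]
top ring_ball [ 0.5348 -0.0882  0.0524] 0.57 [287.7906 198.8496]
top knob_mid [ 0.5695 -0.0932  0.1833] 0.67 [292.0969 178.9518]
top mandrel_tip [ 0.5841 -0.0724  0.0967] 0.88 [282.9263 180.0224]
top mandrel_tip [ 0.49   -0.4404  0.0021] 0.66 [400.2435 214.2174]
top locked_mark [ 0.5686 -0.0783  0.0544] 0.74 [284.3135 187.7624]
top lock_ring [ 0.5301 -0.085   0.0474] 0.78 [286.6729 200.6516]
side {'vertical_fov': 49.37615705908899, 'cx': 255.14433687843328, 'cy': 187.64238595652319, 'k1': -0.06144202392430702, 'R': array([[ 0.9217, -0.3878,  0.0089],
       [-0.2693, -0.6562, -0.7049],
       [ 0.2792,  0.6473, -0.7093]]), 't': array([-0.4891,  0.2446,  1.1742])}
side holder [ 0.5691 -0.11    0.0525] 0.6 [281.902  230.7438]
side ring_ball [ 0.5455 -0.1054  0.0531] 0.74 [273.948  231.8864]
side knob_mid [ 0.573  -0.1048  0.1844] 0.52 [285.0295 198.3271]
side mandrel_tip [ 0.57   -0.1009  0.1059] 0.6 [281.8456 216.5607]
side mandrel_tip [ 0.5395 -0.1103  0.0528] 0.29 [272.772  233.7835]
side locked_mark [ 0.5655 -0.1117  0.0495] 0.8 [280.9857 232.1727]
side lock_ring [ 0.5366 -0.1078  0.0499] 0.84 [271.4748 234.0809]
```

```bash
python3 -c "
import cv2,numpy as np
a=cv2.imread('pics/top0.png');b=cv2.imread('pics/side0.png')
cv2.imwrite('pics/both.png',np.vstack([np.hstack([cv2.resize(a,(400,300)),cv2.resize(b,(400,300))]),np.hstack([cv2.resize(a[120:270,190:390],(400,300),interpolation=2),cv2.resize(b[140:290,180:380],(400,300),interpolation=2)])]))"
```

```text
(no output)
```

View pics/both.png

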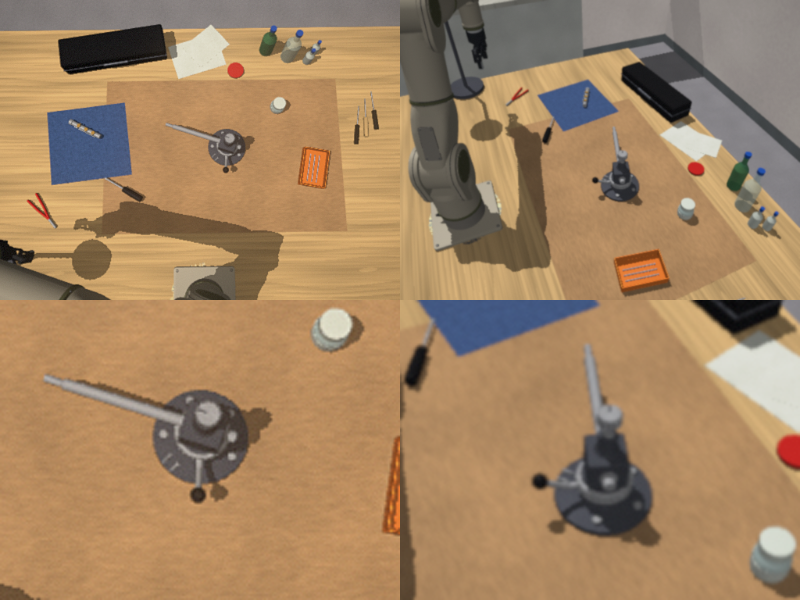

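The combined picture shows the holder in the bench's middle. In the top camera the ball is at about (289,217), the knob's top at (294,175) and the mandrel tip at (212,159). In the side camera the ball is at about (250,230). I'll triangulate from these.

```bash
python3 - <<'E'
from h import *
T=viewer.camera_params("top");S=viewer.camera_params("side")
def tri(a,b):
    A=[];B=[]
    for px,p in((a,T),(b,S)):
        o,d=ray(px,p); d/=np.linalg.norm(d); M=np.eye(3)-np.outer(d,d); A.append(M);B.append(M@o)
    return np.linalg.solve(sum(A),sum(B))
print("knobtop",atz((294,174.5),T,.183),atz((284.5,195.5),S,.183),tri((294,174.5),(284.5,195.5)))
print("ball",atz((289,217),T,.07),atz((250,230.5),S,.07),tri((289,217),(250,230.5)))
print("tip",atz((212.5,159),T,.082),atz((273.5,163),S,.082))
k=(atz((294,174.5),T,.183)+atz((284.5,195.5),S,.183))[:2]/2
b=(atz((289,217),T,.07)+atz((250,230.5),S,.07))[:2]/2
m=(atz((212.5,159),T,.082)+atz((273.5,163),S,.082))[:2]/2
print(k,b,np.linalg.norm(b-k),np.linalg.norm(m-k))
ya=np.arctan2(*(m-k)[::-1])-np.pi/2; ba=np.arctan2(*(b-k)[::-1])
print("yaw",np.degrees(ya),"ball world",np.degrees(ba),"ring angle",np.radians((213.2-np.degrees(ba-ya)+180)%360-180))
E
```

```text
knobtop [ 0.582  -0.0988  0.183 ] [ 0.5769 -0.0935  0.183 ] [ 0.578  -0.0975  0.1876]
ball [ 0.4776 -0.0895  0.07  ] [ 0.4775 -0.0865  0.07  ] [ 0.4768 -0.0892  0.0735]
tip [0.6539 0.1368 0.082 ] [0.6554 0.1407 0.082 ]
[ 0.5795 -0.0961] [ 0.4776 -0.088 ] 0.10221969980570807 0.2465957725272622
yaw -17.74855655930804 ball world 175.45146593126213 ring angle 0.349065457864366
```

{"name": "arm_command", "arguments": {
  "plan": [
    {"dp":[-38.5,-22,0],"spin":0},
    {"dp":[-38.5,-22,0],"spin":0},
    {"dp":[-38.5,-22,0],"spin":0},
    {"dp":[-38.5,-22,0],"spin":0},
    {"dp":[-38.5,-22,0],"spin":0}
  ],
  "grip": -1
}}

```text
clock: 1.2
position: [0.3575, 0.4171, 0.2502]
ee_rot: [0.173, 0.985, 0.0, 0.0]
ft_force: [0.2, 0.3, 0.6]
grip_width: 1.0
grasp_force: 0.0
```

{"name": "arm_command", "arguments": {
  "plan": [
    {"dp":[-38.5,-22,0],"spin":0},
    {"dp":[-38.5,-22,0],"spin":0},
    {"dp":[-38.5,-22,0],"spin":0},
    {"dp":[-38.5,-22,0],"spin":0},
    {"dp":[-38.5,-22,0],"spin":0}
  ]
}}

```text
clock: 1.7
position: [0.5009, 0.2481, 0.2503]
ee_rot: [0.173, 0.985, 0.0, 0.0]
ft_force: [0.5, 1.1, 0.1]
grip_width: 1.001
grasp_force: 0.0
```

{"name": "arm_command", "arguments": {
  "plan": [
    {"dp":[-12,-40,0],"spin":0},
    {"dp":[-12,-40,0],"spin":0},
    {"dp":[-12,-40,0],"spin":0},
    {"dp":[-12,-40,0],"spin":0},
    {"dp":[-12,-40,0],"spin":0}
  ]
}}

```text
clock: 2.2
position: [0.4879, 0.0394, 0.2502]
ee_rot: [0.173, 0.985, 0.0, 0.0]
ft_force: [1.2, -0.7, 0.8]
grip_width: 1.0
grasp_force: 0.0
```

```bash
python3 -c "
from h import *
st()"
```

```text
t 2.2 p [0.4879 0.0394 0.2502] 
R [[-0.9401201015290956, 0.34084283577724817, 0.0005966575624137248], [0.34084312438555886, 0.9401200662991023, 0.0004748693103678709], [-0.00039907394476488043, 0.0006498008120374599, -0.9999997092494033]] q [-0.5338  0.0187  0.3675  1.8266 -0.0074  1.2969  1.0586] w 1.000055407875495 F 0.0 ft [ 1.1881 -0.6555  0.8466] [-0.0187 -0.0391 -0.0089]
```

{"name": "arm_command", "arguments": {
  "plan": [
    {"dp":[0,0,0],"spin":-0.135},
    {"dp":[0,0,0],"spin":-0.135},
    {"dp":[0,-43,0],"spin":0},
    {"dp":[0,-43,0],"spin":0},
    {"dp":[0,-42,0],"spin":0}
  ]
}}

```text
clock: 2.7
position: [0.4779, -0.0881, 0.2502]
ee_rot: [0.039, 0.999, 0.0, 0.0]
ft_force: [1.1, 0.1, 0.6]
grip_width: 0.999
grasp_force: 0.0
```

```bash
cat >> h.py <<'E'
def wp():
    o,R=st(); p=dict(viewer.camera_params("wrist")); T=np.array(p["T_tool_cam"])
    W=np.eye(4); W[:3,:3]=R; W[:3,3]=o["position"]; C=W@T
    p["R"]=C[:3,:3].T; p["t"]=-C[:3,:3].T@C[:3,3]; return p
E
python3 - <<'E'
from h import *
p=wp(); im=viewer.camera("wrist"); cv2.imwrite("pics/w1.png",im); print(p["T_tool_cam"])
for n in ("ring_ball","knob_mid","locked_mark","mandrel_tip"):
    for r in finder.find_in("wrist",n)[:2]: print(n,np.array(r["position"]),r["score"],uv(r["position"],p))
for X in ([.4776,-.088,.07],[.5795,-.0961,.183]): print(uv(X,p))
E
```

```text
t 2.7 p [ 0.4779 -0.0881  0.2502] 
R [[-0.9970185108144692, 0.07715994447489755, 0.0006573141785664866], [0.07716012058174634, 0.9970186832981917, 0.0002468727420905385], [-0.0006363058297555192, 0.00029685513495807483, -0.9999997534959296]] q [-0.3981  0.0045  0.4932  1.84   -0.0025  1.297   1.5893] w 0.9993853281798352 F 0.0 ft [1.0687 0.1141 0.6399] [ 0.0109 -0.0458  0.0001]
[[ 0.0014 -0.9617 -0.2741  0.0699]
 [ 1.      0.0011  0.0014  0.0008]
 [-0.001  -0.2741  0.9617 -0.1237]
 [ 0.      0.      0.      1.    ]]
ring_ball [ 0.5331 -0.0923  0.048 ] 0.79 [254.0333 219.4314]
knob_mid [ 0.566  -0.0932  0.1856] 0.76 [255.8074 328.3602]
locked_mark [ 0.5527 -0.0901  0.0774] 0.7 [257.4737 246.6473]
locked_mark [ 0.5652 -0.0889  0.1066] 0.34 [259.887  271.4174]
mandrel_tip [ 0.5644 -0.0916  0.1047] 0.61 [257.0559 269.8811]
[254.0062 175.6088]
[253.3196 340.7908]
```

View pics/w1.png

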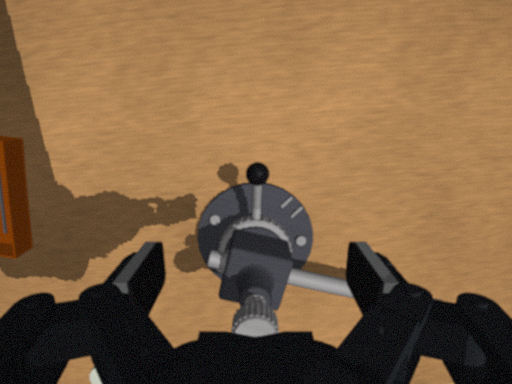

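The wrist picture shows the ball at (258,173), the round base spanning u from 197 to 313 and v from 182 to 292, and the locked-mark ribs near (292,207). The knob at (256,325) is partly hidden by the gripper.

```bash
python3 - <<'E'
from h import *
p=wp(); print("ball",atz((258,173),p,.07),"marks",atz((287,202),p,.015),atz((298,212),p,.015))
for c in ([.5795,-.0961],[.5795,-.0931],[.5795,-.0991]):
    q=np.array([uv([c[0]+.075*np.cos(a),c[1]+.075*np.sin(a),.012],p) for a in np.linspace(0,6.28,100)]); print(q.min(0),q.max(0))
m=(atz((287,202),p,.015)+atz((298,212),p,.015))[:2]/2-[.5795,-.0961]
print(np.linalg.norm(m),np.degrees(np.arctan2(m[1],m[0])))
E
```

```text
t 2.95 p [ 0.4784 -0.086   0.25  ] 
R [[-0.996979583973207, 0.07766389354152277, 0.00016964840649897478], [0.07766397466520529, 0.9969794458627979, 0.0005399688053233047], [-0.0001271998944904822, 0.0005515134444340669, -0.9999998398265408]] q [-0.3996  0.0053  0.4906  1.8397 -0.0031  1.2971  1.5849] w 1.0001570218943785 F 0.0 ft [-0.1712  0.5001 -0.0393] [0.0363 0.0203 0.0735]
ball [ 0.4755 -0.0816  0.07  ] marks [ 0.5264 -0.0493  0.015 ] [ 0.5404 -0.0364  0.015 ]
[193.793  186.7729] [310.7162 293.7681]
[196.1116 186.5898] [313.0484 293.6212]
[191.4763 186.956 ] [308.3838 293.9144]
0.07044487017644091 130.8922369920054
```

{"name": "arm_command", "arguments": {
  "plan": [
    {"dp":[0,0,46],"spin":0},
    {"dp":[0,0,46],"spin":0},
    {"dp":[0,0,46],"spin":0},
    {"dp":[0,0,44],"spin":0},
    {"dp":[0,0,0],"spin":0}
  ]
}}

```text
clock: 3.45
position: [0.4746, -0.0848, 0.0633]
ee_rot: [0.038, 0.999, -0.0, -0.005]
ft_force: [-0.8, -0.6, -0.4]
grip_width: 1.0
grasp_force: 0.0
```

{"name": "arm_command", "arguments": {
  "plan": [
    {"dp":[0,0,0],"spin":0},
    {"dp":[0,0,0],"spin":0},
    {"dp":[0,0,0],"spin":0},
    {"dp":[0,0,0],"spin":0},
    {"dp":[0,0,0],"spin":0}
  ],
  "grip": 1,
  "newtons": 30
}}

```text
clock: 3.95
position: [0.4792, -0.0864, 0.0694]
ee_rot: [0.039, 0.999, 0.0, 0.001]
ft_force: [-1.5, 1.4, 10.0]
grip_width: 0.257
grasp_force: 28.9
```

{"name": "arm_command", "arguments": {
  "plan": [
    {"dp":[0,0,0],"spin":0},
    {"dp":[0,0,0],"spin":0},
    {"dp":[0,0,0],"spin":0},
    {"dp":[0,0,0],"spin":0},
    {"dp":[0,0,0],"spin":0}
  ]
}}

```text
clock: 4.45
position: [0.4792, -0.0864, 0.0693]
ee_rot: [0.039, 0.999, 0.0, 0.001]
ft_force: [-2.5, 1.7, 9.8]
grip_width: 0.257
grasp_force: 28.9
```

{"name": "arm_command", "arguments": {
  "plan": [
    {"dp":[-0.6,11,0],"spin":0.11},
    {"dp":[-0.6,11,0],"spin":0.11},
    {"dp":[-0.6,11,0],"spin":0.11},
    {"dp":[-0.6,11,0],"spin":0.11},
    {"dp":[-0.6,11,0],"spin":0.11}
  ]
}}

```text
clock: 4.95
position: [0.499, -0.0364, 0.0695]
ee_rot: [0.311, 0.95, 0.0, 0.002]
ft_force: [6.4, -8.7, 1.2]
grip_width: 0.258
grasp_force: 29.3
```

{"name": "arm_command", "arguments": {
  "plan": [
    {"dp":[-0.6,11,0],"spin":0.11},
    {"dp":[-0.3,7,0],"spin":0.07},
    {"dp":[0,0,0],"spin":0},
    {"dp":[0,0,0],"spin":0}
  ]
}}

```text
clock: 5.35
position: [0.5112, -0.0234, 0.0695]
ee_rot: [0.394, 0.919, 0.0, 0.003]
ft_force: [5.8, -6.3, 2.3]
grip_width: 0.26
grasp_force: 29.5
```

```bash
python3 - <<'E'
from h import *
o,R=st(); C=np.array([.58,-.0945]); d=o["position"][:2]-C; a=np.degrees(np.arctan2(d[1],d[0])); print(np.linalg.norm(d),a,np.radians(213.2-17.75-a))
p=viewer.camera_params("top"); im=viewer.camera("top"); cv2.imwrite("pics/t2.png",cv2.resize(im[120:270,190:390],(800,600),interpolation=2))
for r in finder.find_in("top","ring_ball")[:2]: print(r)
E
```

```text
t 5.35 p [ 0.5112 -0.0234  0.0695] 
R [[-0.6900232792827213, 0.7237694876632351, 0.005059918538657518], [0.7237728234890576, 0.6900367594487838, -0.0014732915865207344], [-0.0045578532882447256, 0.002645626035478097, -0.9999861132217204]] q [-0.5369  0.2943  0.5589  1.9803 -0.1936  0.9138  0.8823] w 0.2598326672315573 F 29.545551538467407 ft [ 5.7619 -6.2824  2.3421] [-1.2519 -1.1793 -0.1832]
0.09893226616766279 134.06303099526747 1.071404726952289
```

{"name": "arm_command", "arguments": {
  "plan": [
    {"dp":[-0.2,4,0],"spin":0.04},
    {"dp":[0,0,0],"spin":0},
    {"dp":[0,0,0],"spin":0}
  ]
}}

```text
clock: 5.75
position: [0.5141, -0.021, 0.0695]
ee_rot: [0.412, 0.911, 0.0, 0.003]
ft_force: [5.3, -6.7, 1.4]
grip_width: 0.257
grasp_force: 29.6
```

{"name": "arm_command", "arguments": {
  "plan": [
    {"dp":[0,0,0],"spin":0},
    {"dp":[0,0,0],"spin":0},
    {"dp":[0,0,0],"spin":0},
    {"dp":[0,0,0],"spin":0}
  ],
  "grip": -0.2
}}

```text
clock: 6.15
position: [0.5118, -0.019, 0.068]
ee_rot: [0.411, 0.912, 0.0, -0.0]
ft_force: [-0.3, 1.0, -0.4]
grip_width: 0.599
grasp_force: 0.0
```

{"name": "arm_command", "arguments": {
  "plan": [
    {"dp":[4,0,-40],"spin":0},
    {"dp":[4,0,-50],"spin":0},
    {"dp":[0,0,-50],"spin":0},
    {"dp":[0,0,-50],"spin":0}
  ]
}}

```text
clock: 6.55
position: [0.5061, -0.0133, 0.2599]
ee_rot: [0.411, 0.912, 0.0, -0.0]
ft_force: [1.0, -0.1, 0.4]
grip_width: 0.599
grasp_force: 0.0
```

```bash
python3 - <<'E'
from h import *
p=wp(); im=viewer.camera("wrist"); cv2.imwrite("pics/w2.png",im); t=viewer.camera("top")
cv2.imwrite("pics/c2.png",np.hstack([cv2.resize(im,(400,300)),cv2.resize(t[130:250,200:360],(400,300),interpolation=2)]))
print(uv([.58,-.0945,.183],p),uv([.5112,-.0234,.07],p))
E
```

```text
t 6.55 p [ 0.5061 -0.0133  0.2599] 
R [[-0.6616688106960503, 0.7497962241535733, -8.48358371170625e-05], [0.7497961705485249, 0.661668799579224, 0.0003198345769718033], [0.00029594398467375877, 0.00014801497836875553, -0.9999999452543608]] q [-0.6363  0.0501  0.5988  1.7825 -0.0295  1.318   0.6923] w 0.5990766626112753 F 0.0 ft [ 1.0212 -0.056   0.3915] [ 0.0044 -0.0659  0.0437]
[256.4025 340.8986] [251.8584 184.8551]
```

View pics/c2.png

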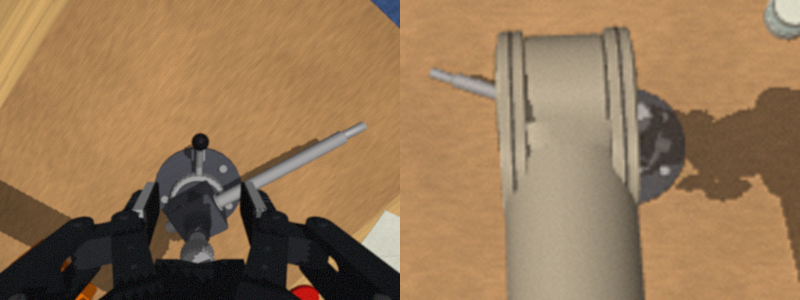

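The wrist picture shows the lever now over the ribs, with the ball at (256,182) in full-size pixels and the mandrel tip at (465,162). I'll check the mark from a zoomed crop.

```bash
python3 - <<'E'
from h import *
p=wp(); im=cv2.imread("pics/w2.png"); cv2.imwrite("pics/c3.png",cv2.resize(im[160:300,180:340],(640,560),interpolation=2))
b=atz((256,182),p,.07);m=atz((465,162),p,.082); print(b,m)
C=np.array([.58,-.0945])
f=lambda x:np.degrees(np.arctan2(*(x[:2]-C)[::-1]))
print(f(b),f(m)-90, np.radians(213.2-f(b)+f(m)-90), np.linalg.norm(b[:2]-C),np.linalg.norm(m[:2]-C))
E
```

```text
t 6.65 p [ 0.5093 -0.0134  0.2644] 
R [[-0.6614857505942251, 0.7498939877555207, 0.009777979797363688], [0.7499448449939027, 0.6614945954121885, 0.002762192523437138], [-0.004396729223656886, 0.009160096538138995, -0.9999483793694284]] q [-0.6359  0.047   0.5992  1.7755 -0.0299  1.3174  0.6928] w 0.6022538891082516 F 0.0 ft [ 0.8013  1.0336 -0.726 ] [-0.0276 -0.017  -0.0189]
[ 0.5183 -0.0186  0.07  ] [0.6647 0.1432 0.082 ]
129.11915358298324 -19.605773805341684 1.1253023025361488 0.09778085664344682 0.2523028645041348
```

View pics/c3.png

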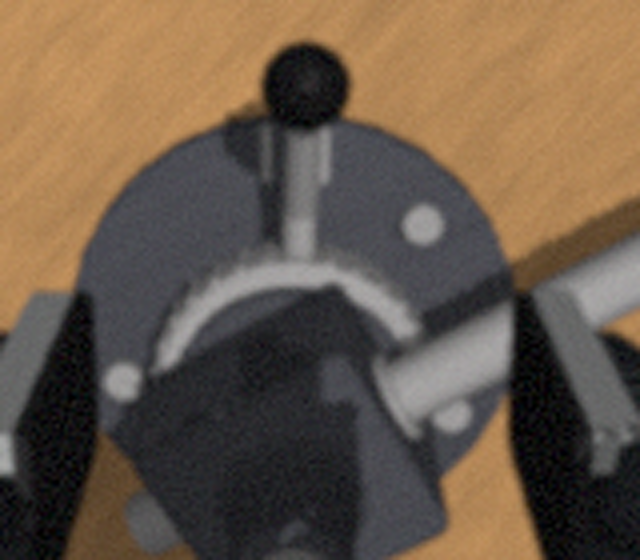

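{"name": "arm_command", "arguments": {
  "plan": [
    {"dp":[-36.5,0,0],"spin":0},
    {"dp":[-36.5,0,0],"spin":0},
    {"dp":[-36,0,0],"spin":0},
    {"dp":[0,0,0],"spin":0.14},
    {"dp":[0,0,0],"spin":0.14}
  ],
  "grip": -0.5
}}

```text
clock: 7.15
position: [0.5788, -0.0963, 0.2569]
ee_rot: [0.538, 0.843, -0.001, -0.0]
ft_force: [-0.0, 0.6, 0.1]
grip_width: 0.747
grasp_force: 0.0
```

{"name": "arm_command", "arguments": {
  "plan": [
    {"dp":[0,0,0],"spin":0.14},
    {"dp":[0,0,0],"spin":0.14},
    {"dp":[0,0,0],"spin":0.14},
    {"dp":[0,0,0],"spin":0.1},
    {"dp":[0,0,0],"spin":0}
  ]
}}

```text
clock: 7.65
position: [0.5786, -0.0948, 0.2574]
ee_rot: [0.734, 0.679, -0.0, -0.0]
ft_force: [0.5, 0.2, -0.4]
grip_width: 0.748
grasp_force: 0.0
```

```bash
python3 - <<'E'
from h import *
p=wp(); im=viewer.camera("wrist"); cv2.imwrite("pics/w4.png",im)
print(uv([.58,-.0945,.183],p))
for r in finder.find_in("wrist","knob_mid")[:2]: print(r,uv(r["position"],p))
E
```

```text
t 7.65 p [ 0.5786 -0.0948  0.2574] 
R [[0.07814731556754367, 0.9969415563971956, -0.0007281469111252066], [0.9969418217587208, -0.07814731895638888, 2.383970864503496e-05], [-3.3135932670174e-05, -0.0007277831173196705, -0.9999997346168372]] q [-0.5701  0.299   0.8075  1.5929 -0.22    1.3449  0.1866] w 0.7484770866576939 F 0.0 ft [ 0.4533  0.1872 -0.3709] [ 0.0197  0.0042 -0.0297]
[257.6281 211.3703]
{'position': [0.578, -0.0919, 0.1911], 'score': 0.89} [254.354  211.9817]
```

View pics/w4.png

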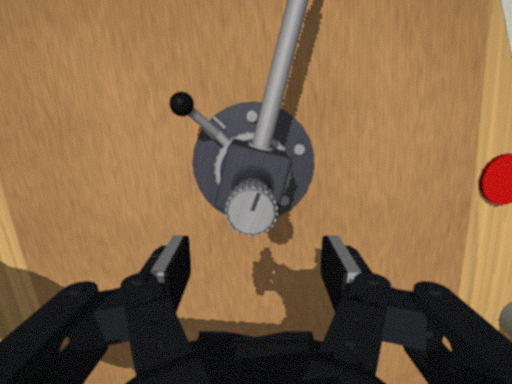

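The wrist picture shows the knob's top centred at (252,209), with its rib pointing up and to the right, so the TCP is 2–3 mm off. I'll correct for that, descend and grip.

{"name": "arm_command", "arguments": {
  "plan": [
    {"dp":[1.5,-2,30],"spin":0},
    {"dp":[0,0,30],"spin":0},
    {"dp":[0,0,27],"spin":0},
    {"dp":[0,0,0],"spin":0},
    {"dp":[0,0,0],"spin":0}
  ]
}}

```text
clock: 8.25
position: [0.577, -0.0936, 0.1714]
ee_rot: [0.733, 0.68, -0.0, -0.0]
ft_force: [0.1, 0.0, 0.8]
grip_width: 0.749
grasp_force: 0.0
```

{"name": "arm_command", "arguments": {
  "plan": [
    {"dp":[0,0,0],"spin":0},
    {"dp":[0,0,0],"spin":0},
    {"dp":[0,0,0],"spin":0},
    {"dp":[0,0,0],"spin":0},
    {"dp":[0,0,0],"spin":0}
  ],
  "grip": 1,
  "newtons": 20
}}

```text
clock: 8.75
position: [0.5761, -0.0937, 0.1723]
ee_rot: [0.734, 0.679, -0.0, -0.001]
ft_force: [-11.5, 2.5, 11.6]
grip_width: 0.415
grasp_force: 21.8
```

```bash
python3 -c "
from h import *
st()"
```

```text
t 8.75 p [ 0.5761 -0.0937  0.1723] 
R [[0.07710298058891049, 0.9970222846635952, -0.0013016406920425534], [0.9970224799605027, -0.07710136852783459, 0.0012463645309461421], [0.001142294933479594, -0.0013938634510340185, -0.999998376152164]] q [-0.5452  0.3665  0.7777  1.7072 -0.2761  1.1827  0.2282] w 0.4151086374725193 F 21.751700341701508 ft [-11.5049   2.5032  11.6163] [ 0.2694  2.1573 -0.0236]
```

{"name": "arm_command", "arguments": {
  "plan": [
    {"dp":[0,-1.2,-0.4],"spin":0},
    {"dp":[0,0,0],"spin":0},
    {"dp":[0,0,0],"spin":-0.1},
    {"dp":[0,0,0],"spin":-0.1},
    {"dp":[0,0,0],"spin":0}
  ]
}}

```text
clock: 9.25
position: [0.5756, -0.0936, 0.1724]
ee_rot: [0.661, 0.75, 0.0, -0.0]
ft_force: [-7.0, 0.1, 10.0]
grip_width: 0.411
grasp_force: 21.7
```

```bash
python3 -c "
from h import *
st()"
```

```text
t 9.25 p [ 0.5756 -0.0936  0.1724] 
R [[-0.12611076617042244, 0.9920161624893091, 8.953152551410956e-05], [0.9920158866587587, 0.12611066228398765, 0.00076254503548252], [0.0007451661198467633, 0.00018498183433094312, -0.9999997052545442]] q [-0.5178  0.3544  0.7391  1.7085 -0.2566  1.1781  0.416 ] w 0.41055417203455813 F 21.680670082569122 ft [-6.9997  0.0758 10.0483] [ 0.1477  1.4624 -0.0221]
```

{"name": "arm_command", "arguments": {
  "plan": [
    {"dp":[0,-1,0],"spin":-0.1},
    {"dp":[0,0,0],"spin":-0.1},
    {"dp":[0,0,0],"spin":0}
  ]
}}

```text
clock: 9.55
position: [0.575, -0.0937, 0.1726]
ee_rot: [0.583, 0.813, 0.001, 0.0]
ft_force: [-5.2, 0.2, 8.2]
grip_width: 0.411
grasp_force: 21.5
```

```bash
python3 -c "
from h import *
st()"
```

```text
t 9.55 p [ 0.575  -0.0937  0.1726] 
R [[-0.3208212037631798, 0.9471390988631925, 0.00113252839432842], [0.9471397674326583, 0.320820811015197, 0.0005178485892439863], [0.00012713596819794208, 0.0012387994877834216, -0.9999992246058368]] q [-0.4907  0.3439  0.7024  1.7095 -0.2392  1.1746  0.6024] w 0.4110898772954832 F 21.533754765987396 ft [-5.1935  0.2026  8.1993] [ 0.019   1.0483 -0.0146]
```

{"name": "arm_command", "arguments": {
  "plan": [
    {"dp":[0,-0.6,0],"spin":-0.1},
    {"dp":[0,0,0],"spin":-0.1},
    {"dp":[0,0,0],"spin":0}
  ]
}}

```text
clock: 9.85
position: [0.5744, -0.0939, 0.1725]
ee_rot: [0.499, 0.867, 0.0, 0.0]
ft_force: [-4.5, 0.7, 8.2]
grip_width: 0.414
grasp_force: 21.4
```

{"name": "arm_command", "arguments": {
  "plan": [
    {"dp":[0,0,0],"spin":-0.1},
    {"dp":[0,0,0],"spin":-0.1},
    {"dp":[0,0,0],"spin":0}
  ]
}}

```text
clock: 10.15
position: [0.574, -0.0941, 0.172]
ee_rot: [0.41, 0.912, 0.0, 0.0]
ft_force: [-4.2, -0.5, 3.4]
grip_width: 0.414
grasp_force: 21.1
```

{"name": "arm_command", "arguments": {
  "plan": [
    {"dp":[0,0,0.8],"spin":0},
    {"dp":[0,0,0],"spin":0},
    {"dp":[0,0,0],"spin":0}
  ]
}}

```text
clock: 10.45
position: [0.5739, -0.094, 0.1698]
ee_rot: [0.412, 0.911, -0.0, -0.0]
ft_force: [-0.4, -3.2, -7.0]
grip_width: 0.415
grasp_force: 20.7
```

{"name": "arm_command", "arguments": {
  "plan": [
    {"dp":[0,0,0],"spin":0},
    {"dp":[0,0,0],"spin":0},
    {"dp":[0,0,0],"spin":0},
    {"dp":[0,0,0],"spin":0}
  ],
  "grip": -0.1
}}

```text
clock: 10.85
position: [0.5744, -0.0934, 0.1707]
ee_rot: [0.411, 0.912, 0.0, 0.0]
ft_force: [0.8, 0.2, -0.4]
grip_width: 0.545
grasp_force: 0.0
```

```bash
python3 - <<'E'
from h import *
p=wp(); im=viewer.camera("wrist"); cv2.imwrite("pics/w5.png",im); s=viewer.camera("side")
cv2.imwrite("pics/c5.png",np.hstack([cv2.resize(im,(400,300)),cv2.resize(s[140:290,180:380],(400,300),interpolation=2)]))
for z in (.182,.1785): print(z,uv([.574,-.094,z],p), uv([.574,-.094,z],p)-uv([.574+.018*p['R'][0,0],-.094+.018*p['R'][0,1],z],p))
E
```

```text
t 10.85 p [ 0.5744 -0.0934  0.1707] 
R [[-0.6618284214028985, 0.7496550501064883, 0.000668186490716783], [0.7496553029499287, 0.6618284274644924, 0.00024363687825614387], [-0.00025958119822720824, 0.0006621553566571334, -0.9999997470839109]] q [-0.4368  0.3315  0.6318  1.7101 -0.2108  1.1681  0.9754] w 0.5452716442840936 F 0.0 ft [ 0.8431  0.1722 -0.4128] [-0.0232  0.0436  0.0521]
0.182 [252.1526 281.3625] [-43.3336   0.1113]
0.1785 [252.2207 276.8526] [-42.2399   0.1016]
```

View pics/c5.png

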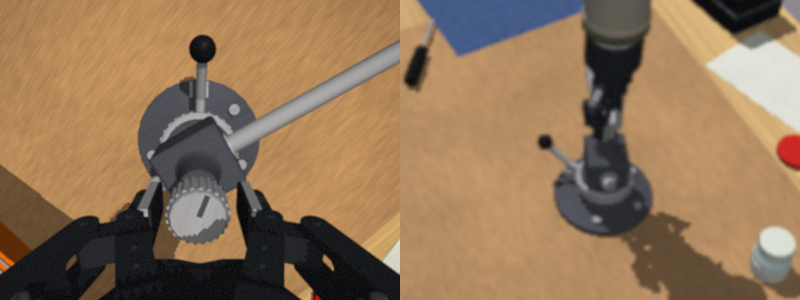

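{"name": "arm_command", "arguments": {
  "plan": [
    {"dp":[0,0,4],"spin":0},
    {"dp":[0,0,0],"spin":0}
  ]
}}

```text
clock: 11.15
position: [0.5739, -0.0935, 0.1658]
ee_rot: [0.411, 0.911, -0.0, -0.0]
ft_force: [0.2, 0.1, -0.8]
grip_width: 0.547
grasp_force: 0.0
```

{"name": "arm_command", "arguments": {
  "plan": [
    {"dp":[0,0,0],"spin":0},
    {"dp":[0,0,0],"spin":0},
    {"dp":[0,0,0],"spin":0},
    {"dp":[0,0,0],"spin":0}
  ],
  "grip": 1,
  "newtons": 25
}}

```text
clock: 11.55
position: [0.5738, -0.0938, 0.1663]
ee_rot: [0.411, 0.911, -0.0, -0.0]
ft_force: [-3.4, -1.3, 1.1]
grip_width: 0.414
grasp_force: 24.9
```

{"name": "arm_command", "arguments": {
  "plan": [
    {"dp":[0,0,0.1],"spin":0.14},
    {"dp":[0,0,0.1],"spin":0.14},
    {"dp":[0,0,0.1],"spin":0.14}
  ]
}}

```text
clock: 11.85
position: [0.5746, -0.0934, 0.1661]
ee_rot: [0.594, 0.804, 0.0, 0.0]
ft_force: [2.1, 0.4, -2.7]
grip_width: 0.413
grasp_force: 25.2
```

```bash
python3 -c "
from h import *
st()"
```

```text
t 11.85 p [ 0.5746 -0.0934  0.1661] 
R [[-0.29321587708019947, 0.9560457654765488, 0.0009714640748515787], [0.9560462569998822, 0.2932157914928799, 0.00023258486391598203], [-6.248683335369009e-05, 0.0009969621674404089, -0.9999995010807916]] q [-0.4928  0.3507  0.7048  1.7177 -0.2454  1.1624  0.5776] w 0.4133886731024213 F 25.168379545211792 ft [ 2.0857  0.3969 -2.7025] [-0.0562 -0.3583 -0.0028]
```

{"name": "arm_command", "arguments": {
  "plan": [
    {"dp":[0,0,0.11],"spin":0.14},
    {"dp":[0,0,0.11],"spin":0.14},
    {"dp":[0,0,0.11],"spin":0.14},
    {"dp":[0,0,0.11],"spin":0.14},
    {"dp":[0,0,0.11],"spin":0.14}
  ]
}}

```text
clock: 12.35
position: [0.5762, -0.0933, 0.1662]
ee_rot: [0.834, 0.552, 0.002, 0.002]
ft_force: [9.6, -1.6, -3.5]
grip_width: 0.415
grasp_force: 25.4
```

{"name": "arm_command", "arguments": {
  "plan": [
    {"dp":[0,0,0.11],"spin":0.14},
    {"dp":[0,0,0.11],"spin":0.14},
    {"dp":[0,0,0.11],"spin":0.14},
    {"dp":[0,0,0.11],"spin":0.14},
    {"dp":[0,0,0.11],"spin":0.14}
  ]
}}

```text
clock: 12.85
position: [0.5773, -0.0943, 0.166]
ee_rot: [0.973, 0.232, 0.004, 0.002]
ft_force: [16.7, -6.0, -9.2]
grip_width: 0.415
grasp_force: 25.9
```

{"name": "arm_command", "arguments": {
  "plan": [
    {"dp":[0,0,0.11],"spin":0.14},
    {"dp":[0,0,0.11],"spin":0.14},
    {"dp":[0,0,0.11],"spin":0.14},
    {"dp":[0,0,0.11],"spin":0.14},
    {"dp":[0,0,0.11],"spin":0.14}
  ]
}}

```text
clock: 13.35
position: [0.5776, -0.0959, 0.1655]
ee_rot: [0.993, -0.116, 0.005, 0.002]
ft_force: [19.3, -13.2, -14.2]
grip_width: 0.41
grasp_force: 26.3
```

```bash
python3 -c "
from h import *
st()"
```

```text
t 13.35 p [ 0.5776 -0.0959  0.1655] 
R [[0.9730415918442004, -0.23044925889270296, 0.009121382412137464], [-0.23040665290524398, -0.9730789513935054, -0.005488957270603808], [0.010140751367966248, 0.0032393565287037723, -0.9999433342599835]] q [-0.7815  0.5235  1.1409  1.7286 -0.5041  1.2113 -1.3145] w 0.40967839123163924 F 26.330844461917877 ft [ 19.3267 -13.1683 -14.2326] [-2.5905 -3.8639  0.0755]
```

{"name": "arm_command", "arguments": {
  "plan": [
    {"dp":[0,0,0],"spin":0},
    {"dp":[0,0,0],"spin":0},
    {"dp":[0,0,0],"spin":0},
    {"dp":[0,0,0],"spin":0}
  ],
  "grip": -0.3
}}

```text
clock: 13.75
position: [0.5742, -0.0933, 0.1645]
ee_rot: [0.994, -0.112, 0.0, -0.0]
ft_force: [-0.2, -0.1, 0.4]
grip_width: 0.646
grasp_force: 0.0
```

```bash
python3 - <<'E'
from h import *
p=wp(); im=viewer.camera("wrist"); cv2.imwrite("pics/w6.png",cv2.resize(im,(512,384)))
for c in ([.576,-.095],):print(uv([*c,.1765],p))
E
```

```text
t 13.75 p [ 0.5742 -0.0933  0.1645] 
R [[0.9747983113055843, -0.22308796568255784, 0.00010882738178532167], [-0.22308798619926135, -0.97479805558219, 0.0007079878104771755], [-5.1858840208969176e-05, -0.0007144234035239143, -0.9999997434548977]] q [-0.7818  0.5214  1.138   1.7312 -0.5033  1.2191 -1.3089] w 0.6455997039525181 F 0.0 ft [-0.2073 -0.1194  0.3583] [-0.061   0.0441 -0.0014]
[260.1678 274.5321]
```

View pics/w6.png

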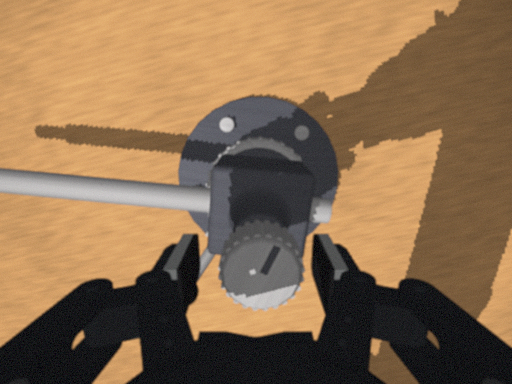

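The wrist picture shows the knob centred at (261,269), with its rib at the same image angle as before, so the fingers did not slip. I'll re-centre by about 3 mm and unwind with the fingers open.

{"name": "arm_command", "arguments": {
  "plan": [
    {"dp":[3,1.3,0],"spin":0},
    {"dp":[0,0,0],"spin":-0.14},
    {"dp":[0,0,0],"spin":-0.14},
    {"dp":[0,0,0],"spin":-0.14},
    {"dp":[0,0,0],"spin":-0.14}
  ]
}}

```text
clock: 14.3
position: [0.5769, -0.0957, 0.1646]
ee_rot: [0.986, 0.169, 0.0, -0.0]
ft_force: [-0.2, 0.5, -0.4]
grip_width: 0.651
grasp_force: 0.0
```

{"name": "arm_command", "arguments": {
  "plan": [
    {"dp":[0,0,0],"spin":-0.14},
    {"dp":[0,0,0],"spin":-0.14},
    {"dp":[0,0,0],"spin":-0.14},
    {"dp":[0,0,0],"spin":-0.14},
    {"dp":[0,0,0],"spin":-0.14}
  ]
}}

```text
clock: 14.8
position: [0.5769, -0.0957, 0.1646]
ee_rot: [0.868, 0.497, 0.0, -0.0]
ft_force: [0.9, 0.4, -0.4]
grip_width: 0.648
grasp_force: 0.0
```

{"name": "arm_command", "arguments": {
  "plan": [
    {"dp":[0,0,0],"spin":-0.14},
    {"dp":[0,0,0],"spin":-0.14},
    {"dp":[0,0,0],"spin":-0.14},
    {"dp":[0,0,0],"spin":-0.14},
    {"dp":[0,0,0],"spin":-0.14}
  ]
}}

```text
clock: 15.3
position: [0.5769, -0.0958, 0.1646]
ee_rot: [0.645, 0.764, 0.0, 0.0]
ft_force: [0.0, -0.7, 0.4]
grip_width: 0.657
grasp_force: 0.0
```

{"name": "arm_command", "arguments": {
  "plan": [
    {"dp":[0,0,0],"spin":-0.14},
    {"dp":[0,0,0],"spin":-0.14},
    {"dp":[0,0,0],"spin":-0.14},
    {"dp":[0,0,0],"spin":-0.14},
    {"dp":[0,0,0],"spin":-0.14}
  ]
}}

```text
clock: 15.8
position: [0.5769, -0.0958, 0.1646]
ee_rot: [0.344, 0.939, 0.0, 0.0]
ft_force: [-0.3, -0.5, -0.2]
grip_width: 0.652
grasp_force: 0.0
```

{"name": "arm_command", "arguments": {
  "plan": [
    {"dp":[0,0,0],"spin":-0.14},
    {"dp":[0,0,0],"spin":0},
    {"dp":[0,0,0],"spin":0}
  ]
}}

```text
clock: 16.1
position: [0.5768, -0.0958, 0.1645]
ee_rot: [0.282, 0.959, 0.0, 0.0]
ft_force: [0.7, 0.5, -1.1]
grip_width: 0.652
grasp_force: 0.0
```

```bash
python3 - <<'E'
from h import *
p=wp(); im=viewer.camera("wrist"); cv2.imwrite("pics/w7.png",im)
print(uv([.5768,-.0952,.1765],p))
E
```

```text
t 16.1 p [ 0.5768 -0.0958  0.1645] 
R [[-0.840713470635763, 0.5414802294311811, 0.00014637870659611646], [0.5414802485057237, 0.8407134249618767, 0.0002785086185417776], [2.7744366902652287e-05, 0.00031340712571984114, -0.9999999505031106]] q [-0.3776  0.3343  0.5647  1.7064 -0.1933  1.1567  1.2389] w 0.6521104897767536 F 0.0 ft [ 0.6562  0.4543 -1.051 ] [0.069  0.0292 0.0124]
[254.4996 280.8687]
```

View pics/w7.png

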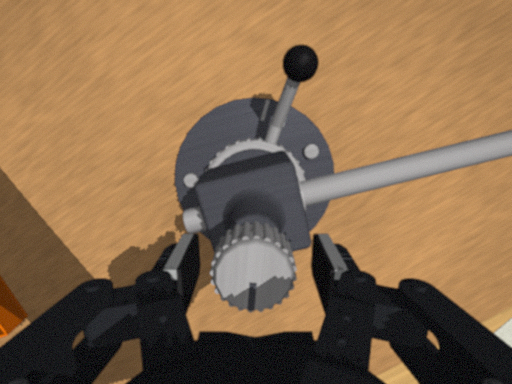

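The wrist picture shows the knob centred at (253,272) and the rib pointing down. Comparing with the previous view, the remaining offset is about 1 mm.

{"name": "arm_command", "arguments": {
  "plan": [
    {"dp":[0.8,-0.9,0],"spin":0},
    {"dp":[0,0,0],"spin":0},
    {"dp":[0,0,0],"spin":0},
    {"dp":[0,0,0],"spin":0},
    {"dp":[0,0,0],"spin":0}
  ],
  "grip": 1
}}

```text
clock: 16.65
position: [0.5755, -0.096, 0.1645]
ee_rot: [0.28, 0.96, -0.0, -0.0]
ft_force: [-2.0, -0.8, 2.3]
grip_width: 0.416
grasp_force: 24.8
```

{"name": "arm_command", "arguments": {
  "plan": [
    {"dp":[0,0,0.1],"spin":0.14},
    {"dp":[0,0,0.1],"spin":0.14},
    {"dp":[0,0,0.1],"spin":0.14},
    {"dp":[0,0,0.1],"spin":0.14},
    {"dp":[0,0,0.1],"spin":0.14}
  ]
}}

```text
clock: 17.15
position: [0.5756, -0.0959, 0.164]
ee_rot: [0.595, 0.804, 0.0, -0.0]
ft_force: [-1.3, -0.4, 1.6]
grip_width: 0.409
grasp_force: 24.9
```

{"name": "arm_command", "arguments": {
  "plan": [
    {"dp":[0,0,0.1],"spin":0.14},
    {"dp":[0,0,0.1],"spin":0.14},
    {"dp":[0,0,0.1],"spin":0.14},
    {"dp":[0,0,0.1],"spin":0.14},
    {"dp":[0,0,0.1],"spin":0.14}
  ]
}}

```text
clock: 17.65
position: [0.5757, -0.0959, 0.1635]
ee_rot: [0.834, 0.551, 0.0, 0.0]
ft_force: [-1.8, -0.5, -0.1]
grip_width: 0.416
grasp_force: 24.9
```

{"name": "arm_command", "arguments": {
  "plan": [
    {"dp":[0,0,0.1],"spin":0.14},
    {"dp":[0,0,0.1],"spin":0.14},
    {"dp":[0,0,0.1],"spin":0.14},
    {"dp":[0,0,0.1],"spin":0.14},
    {"dp":[0,0,0.1],"spin":0.14}
  ]
}}

```text
clock: 18.15
position: [0.5757, -0.096, 0.1629]
ee_rot: [0.973, 0.232, 0.0, 0.0]
ft_force: [0.1, -0.6, -0.3]
grip_width: 0.412
grasp_force: 25.0
```

```bash
python3 -c "
from h import *
st()"
```

```text
t 18.15 p [ 0.5757 -0.096   0.1629] 
R [[0.8924750844233172, 0.4510966657560829, 0.00014774077974415636], [0.45109668688277665, -0.8924750686806927, -0.0001756894287983978], [5.2602047009557057e-05, 0.00022344381405920138, -0.9999999736529431]] q [-0.6715  0.439   0.9641  1.7242 -0.3866  1.1832 -0.705 ] w 0.4120031431767399 F 24.961850345134735 ft [ 0.0559 -0.5916 -0.3281] [-0.1677  0.1772  0.057 ]
```

Centring is excellent. 1.7 rad remain, and joint 7 should end near -2.2.

{"name": "arm_command", "arguments": {
  "plan": [
    {"dp":[0,0,0.11],"spin":0.14},
    {"dp":[0,0,0.11],"spin":0.14},
    {"dp":[0,0,0.11],"spin":0.14},
    {"dp":[0,0,0.11],"spin":0.14},
    {"dp":[0,0,0.11],"spin":0.14}
  ]
}}

```text
clock: 18.65
position: [0.5756, -0.096, 0.1624]
ee_rot: [0.993, -0.116, 0.0, 0.0]
ft_force: [0.0, -1.9, -0.8]
grip_width: 0.412
grasp_force: 25.0
```

{"name": "arm_command", "arguments": {
  "plan": [
    {"dp":[0,0,0.11],"spin":0.14},
    {"dp":[0,0,0.11],"spin":0.14},
    {"dp":[0,0,0.11],"spin":0.14},
    {"dp":[0,0,0.11],"spin":0.14},
    {"dp":[0,0,0.11],"spin":0.14}
  ]
}}

```text
clock: 19.15
position: [0.5756, -0.096, 0.1618]
ee_rot: [0.893, -0.449, 0.0, 0.0]
ft_force: [-2.3, -0.9, -0.2]
grip_width: 0.416
grasp_force: 25.1
```

{"name": "arm_command", "arguments": {
  "plan": [
    {"dp":[0,0,0.11],"spin":0.14},
    {"dp":[0,0,0.11],"spin":0.14},
    {"dp":[0,0,0],"spin":0},
    {"dp":[0,0,0],"spin":0}
  ]
}}

```text
clock: 19.55
position: [0.5757, -0.096, 0.1616]
ee_rot: [0.825, -0.566, 0.0, 0.0]
ft_force: [-1.1, -2.0, 0.7]
grip_width: 0.415
grasp_force: 25.0
```

```bash
python3 - <<'E'
from h import *
p=wp(); im=viewer.camera("wrist"); s=viewer.camera("side")
cv2.imwrite("pics/c8.png",np.hstack([cv2.resize(im,(400,300)),cv2.resize(s[140:290,180:380],(400,300),interpolation=2)]))
E
```

```text
t 19.55 p [ 0.5757 -0.096   0.1616] 
R [[0.3603355588457259, -0.9328227511002637, -7.81498829156751e-06], [-0.9328226384730024, -0.36033551119673757, -0.0004944925198225532], [0.00045845785493833725, 0.0001854732364730665, -0.9999998777080293]] q [-0.8406  0.6461  1.2874  1.7314 -0.649   1.2723 -2.1732] w 0.4149361417269692 F 25.000900626182556 ft [-1.0895 -2.0412  0.6519] [-0.3506  0.1238 -0.0787]
```

View pics/c8.png

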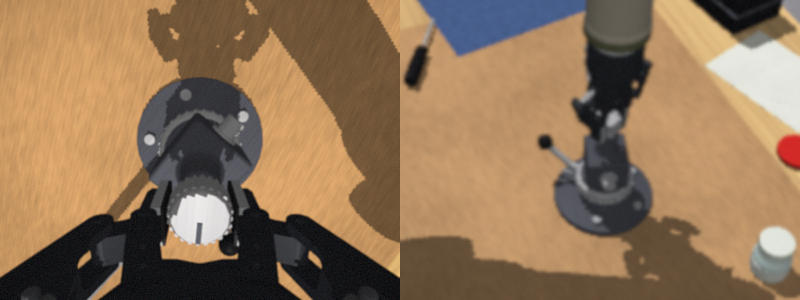

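The left half of the picture shows the rib still pointing down between the fingers at about (199,230), so the knob did not slip on this stroke. The right half shows the lever unmoved at its mark. I'll hand in.

```bash
python3 -c "
from workcell import manip
print(manip.hand_in())"
```

```text
the job is handed in; nothing more can be done
None
```

I handed the job in at about 20 s with the knob still held at 25 N; no verdict came back. The ring is at its locked mark, and the screw dropped off the thread and was turned 6.30 rad (one full turn) forward.

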